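Move the glass electrodes to the treatment rack in order

ROBOT

A 6-joint arm with a two-finger parallel gripper is mounted at the origin on the work surface. World frame = base frame: x ahead of the robot, y to its left, z up, the work surface at z = 0. Lengths are in m, angles in rad, forces in N, time in s.
With the tool pointing down it reaches from about 0.225 to 0.875 m from the base axis. Payload 3.4 kg.
Tool frame: the origin (TCP) lies on the centre line of the jaws, within the pads' length; the fingertips stand 22 mm ahead of it and the grasp point (between the pads) lies 3 mm ahead of it; z points along the fingers, y is the line along which they close (so a half turn about z gives the same grasp; the last joint's range is limited). The gripper opens to 85 mm and grips with 20 to 120 N. Pads are 22 mm wide; open, the fingers measure 114 mm over their backs; the gripper's body (76 mm by 85 mm) begins 54 mm behind the grasp point. The pads swing forward as they close: fully open they stand 13 mm farther back than shut.
Start: joints at [-1.468, 0.276, 1.505, -0, 1.361, -0.121], TCP at [0.128, -0.561, 0.253] pointing down, gripper open.
Joint ranges: [-2.89, 2.89], [-0.75, 2.08], [0.22, 2.7], [-1.18, 4.32], [0.11, 2.71], [-2.7, 2.7]. Speed limits (rad/s): [2.57, 2.57, 3.14, 3.14, 3.14, 3.14].

INTERFACE

Orientations are given as a unit quaternion [w, x, y, z].
In Python, from rig import readout, optics, ticket gives the robot as it stands. The module is installed in compiled form; this text tells all that it offers.
- The arm moves only by the shell command python3 -m handwheel 'ROWS' [OPENING] [FORCE]. ROWS is a JSON list of rows, 1 to 5 of them, each written [[dx, dy, dz], turn]: dx, dy, dz in m, then a turn about the tool's z in rad; each row shifts and turns the commanded pose from where the row before left it, along the tool's axes as they then stand; what a row does not reach is not made up. A row lasts 1/12 s, in which the tool goes at most 0.0417 m and 0.125 rad, less where a joint would pass 70% of its speed; a pose out of reach is approached as far as the arm can. OPENING is the finger opening in m, set as the command begins (- or left out keeps the last). The fingers move at their own pace and stop on an object; FORCE is the grip in N (left out, the last holds). Time passes only in rows, so rows that do not move let the fingers close. It prints the time, the measured TCP pose, the force, the opening and the grip force at its end. Input that does not fit is refused with a message, and nothing moves.
- readout.get_state(): the state, without advancing time (a new reading comes with each control period).
- optics.get_image(name): name is "side" or "top" or "wrist"; returns a dict with "img" (480x640x3 uint8, red, green, blue), "camera_matrix" (3x3 intrinsics, pixels), "T" (4x4, takes a point from camera to world coordinates); the wrist camera has in their place "hand_eye" (4x4, takes a point from camera to tool coordinates, whose origin is the TCP and whose axes are the flange's). Camera axes: x right, y down, z forward; pixel columns grow to the right and rows downward; lengths in m; the calibration is good to about 2 mm. A picture is of the moment at which its call begins: read the wrist's pose just before it. There is no depth.
- ticket.sign_off(): hands the job in; it is judged then, once.
The state is a dict: "clock": time; "qpos": joint angles; "qd": joint speeds; "effort": joint torques, N m; "position": TCP position; "ee_rot": TCP orientation; "contact_force": force on the tool from outside, world axes, zero at the start; "moment": the same for the moment, N m; "width": finger opening in m; "gripper_force": force on a finger pad.
Only numpy, scipy, OpenCV 4.12 (cv2) and the standard library are available. Lean on these libraries where they do the work, as an engineer would, in place of code of your own. Each camera call takes 0.05 s, during which the arm holds its last target. There are 200 camera calls.

TASK

Move the four glass electrodes one by one from their rests on the drying rack to the treatment rack, one to a slot, keeping their order as counted from the ball-topped post at one end of each rack: the electrode nearest the post on the drying rack goes into the slot nearest the post on the treatment rack, the second into the second, and so on. Lay each flat in its slot, centred across both rails. They are glass, so lower them gently and do not drop any.

Things in the scene. Friction and masses are not known exactly. Their poses are not given: they have to be found in the camera images.
- drying_rack: Start rack: white plate 94 x 256 x 6 mm, fixed. Origin: centre of its underside, on the table. y along the row, x along the electrodes (heads at +x). White rests stand on it at y = -84, -28, 28, 84 mm. A thin brass post with a 22 mm ball on top (67 mm high in all) stands at x = -36, y = +116 mm: its +y end.
- treatment_rack: Rack to fill: blue plate, size and origin as drying_rack, fixed; toothed white rails along y at x = -28 and 28 mm, 8 mm thick. Facing gaps make 4 slots along x at y = -84, -28, 28, 84 mm: 30 mm wide, floor 34 mm and tooth tops 48 mm above the table. Seated electrode: origin at x = 0, z = 34 mm. Ball-topped post at x = -36, y = -116 mm: its -y end.
- electrode_comb: Loose glass electrode, comb head: 48 mm crossbar with five teeth pointing outward. About 60 g. Black square sleeve 14 x 14 x 90 mm (x = -45 to 45), brass ferrule, 8 mm glass neck, head ending near x = 100 mm. Origin: centre of the sleeve's underside, x to the head, z up. Starts level on its rest, underside 34 mm above the table. Grip the sleeve's middle across y; free below and beside it.
- electrode_saddle: Loose glass electrode, saddle head: half-circle arc 52 mm wide, open outward. About 60 g. Black square sleeve 14 x 14 x 90 mm (x = -45 to 45), brass ferrule, 8 mm glass neck, head ending near x = 100 mm. Origin: centre of the sleeve's underside, x to the head, z up. Starts level on its rest, underside 34 mm above the table. Grip the sleeve's middle across y; free below and beside it.
- electrode_hook: Loose glass electrode, hook head: one J-shaped hook, 40 mm wide. About 60 g. Black square sleeve 14 x 14 x 90 mm (x = -45 to 45), brass ferrule, 8 mm glass neck, head ending near x = 100 mm. Origin: centre of the sleeve's underside, x to the head, z up. Starts level on its rest, underside 34 mm above the table. Grip the sleeve's middle across y; free below and beside it.
- electrode_disc: Loose glass electrode, disc head: flat round disc, 34 mm across. About 60 g. Black square sleeve 14 x 14 x 90 mm (x = -45 to 45), brass ferrule, 8 mm glass neck, head ending near x = 100 mm. Origin: centre of the sleeve's underside, x to the head, z up. Starts level on its rest, underside 34 mm above the table. Grip the sleeve's middle across y; free below and beside it.
- rest_comb: White rest where electrode_comb lies at the start (all rests look alike); fixed to the drying rack, so it marks that electrode's first place. Base 70 x 40 x 4 mm; uprights at x = -28 and 28 mm, 8 mm thick, floor 28 mm up, with 10 mm high ears 28 mm apart. Origin: centre of its underside, 6 mm above the table.
- rest_saddle: White rest where electrode_saddle lies at the start (all rests look alike); fixed to the drying rack, so it marks that electrode's first place. Base 70 x 40 x 4 mm; uprights at x = -28 and 28 mm, 8 mm thick, floor 28 mm up, with 10 mm high ears 28 mm apart. Origin: centre of its underside, 6 mm above the table.
- rest_hook: White rest where electrode_hook lies at the start (all rests look alike); fixed to the drying rack, so it marks that electrode's first place. Base 70 x 40 x 4 mm; uprights at x = -28 and 28 mm, 8 mm thick, floor 28 mm up, with 10 mm high ears 28 mm apart. Origin: centre of its underside, 6 mm above the table.
- rest_disc: White rest where electrode_disc lies at the start (all rests look alike); fixed to the drying rack, so it marks that electrode's first place. Base 70 x 40 x 4 mm; uprights at x = -28 and 28 mm, 8 mm thick, floor 28 mm up, with 10 mm high ears 28 mm apart. Origin: centre of its underside, 6 mm above the table.
Mind the look-alikes: they are no part of the job. Leave any pink look-alike of the electrode_comb alone.

How it is judged:
At the end, for the whole second after the job is handed in: Each electrode rests, released, in the treatment slot with the same count from the post as its first place had: origin within 12 mm of the slot's centre line, 15 mm of the middle between the rails and 5 mm of seated height; level within 0.15 rad, within 0.3 rad of the slot's direction (((y of rest_comb in the frame of drying_rack between -0.096 and -0.072 m and y of electrode_comb in the frame of treatment_rack between 0.072 and 0.096 m) or (y of rest_comb in the frame of drying_rack between -0.04 and -0.016 m and y of electrode_comb in the frame of treatment_rack between 0.016 and 0.04 m) or (y of rest_comb in the frame of drying_rack between 0.016 and 0.04 m and y of electrode_comb in the frame of treatment_rack between -0.04 and -0.016 m) or (y of rest_comb in the frame of drying_rack between 0.072 and 0.096 m and y of electrode_comb in the frame of treatment_rack between -0.096 and -0.072 m)) and x of electrode_comb in the frame of treatment_rack between -0.015 and 0.015 m and z of electrode_comb in the frame of treatment_rack between 0.029 and 0.039 m and angle between the x axis of each of electrode_comb, electrode_saddle, electrode_hook, electrode_disc and the x axis of treatment_rack, either way round below 0.3 rad and angle between each of electrode_comb, electrode_saddle, electrode_hook, electrode_disc's own z axis and vertical below 0.15 rad and linear speed of each of electrode_comb, electrode_saddle, electrode_hook, electrode_disc below 0.02 m/s and angular speed of each of electrode_comb, electrode_saddle, electrode_hook, electrode_disc below 0.2 rad/s and contact force between each of electrode_comb, electrode_saddle, electrode_hook, electrode_disc and the fingers below 0.1 N and ((y of rest_saddle in the frame of drying_rack between -0.096 and -0.072 m and y of electrode_saddle in the frame of treatment_rack between 0.072 and 0.096 m) or (y of rest_saddle in the frame of drying_rack between -0.04 and -0.016 m and y of electrode_saddle in the frame of treatment_rack between 0.016 and 0.04 m) or (y of rest_saddle in the frame of drying_rack between 0.016 and 0.04 m and y of electrode_saddle in the frame of treatment_rack between -0.04 and -0.016 m) or (y of rest_saddle in the frame of drying_rack between 0.072 and 0.096 m and y of electrode_saddle in the frame of treatment_rack between -0.096 and -0.072 m)) and x of electrode_saddle in the frame of treatment_rack between -0.015 and 0.015 m and z of electrode_saddle in the frame of treatment_rack between 0.029 and 0.039 m and ((y of rest_hook in the frame of drying_rack between -0.096 and -0.072 m and y of electrode_hook in the frame of treatment_rack between 0.072 and 0.096 m) or (y of rest_hook in the frame of drying_rack between -0.04 and -0.016 m and y of electrode_hook in the frame of treatment_rack between 0.016 and 0.04 m) or (y of rest_hook in the frame of drying_rack between 0.016 and 0.04 m and y of electrode_hook in the frame of treatment_rack between -0.04 and -0.016 m) or (y of rest_hook in the frame of drying_rack between 0.072 and 0.096 m and y of electrode_hook in the frame of treatment_rack between -0.096 and -0.072 m)) and x of electrode_hook in the frame of treatment_rack between -0.015 and 0.015 m and z of electrode_hook in the frame of treatment_rack between 0.029 and 0.039 m and ((y of rest_disc in the frame of drying_rack between -0.096 and -0.072 m and y of electrode_disc in the frame of treatment_rack between 0.072 and 0.096 m) or (y of rest_disc in the frame of drying_rack between -0.04 and -0.016 m and y of electrode_disc in the frame of treatment_rack between 0.016 and 0.04 m) or (y of rest_disc in the frame of drying_rack between 0.016 and 0.04 m and y of electrode_disc in the frame of treatment_rack between -0.04 and -0.016 m) or (y of rest_disc in the frame of drying_rack between 0.072 and 0.096 m and y of electrode_disc in the frame of treatment_rack between -0.096 and -0.072 m)) and x of electrode_disc in the frame of treatment_rack between -0.015 and 0.015 m and z of electrode_disc in the frame of treatment_rack between 0.029 and 0.039 m); the robot touches nothing.
It fails at once if an electrode falls to the table (height (world z) of any of electrode_comb, electrode_saddle, electrode_hook, electrode_disc below 0.02 m).
It fails at once if an electrode is let fall (loose from the fingers and faster than 0.6 m/s) ((contact force between electrode_comb and the fingers below 0.1 N and linear speed of electrode_comb above 0.6 m/s) or (contact force between electrode_saddle and the fingers below 0.1 N and linear speed of electrode_saddle above 0.6 m/s) or (contact force between electrode_hook and the fingers below 0.1 N and linear speed of electrode_hook above 0.6 m/s) or (contact force between electrode_disc and the fingers below 0.1 N and linear speed of electrode_disc above 0.6 m/s)).
It fails at once if an electrode is banged onto the treatment rack (over 80 N) (contact force between any of electrode_comb, electrode_saddle, electrode_hook, electrode_disc and treatment_rack above 80 N).
It also fails if it takes over 99 s, if anything falls off the work surface, if the arm or the gripper's body presses on something with over 40 N, if the wrist force passes 120 N, or if a joint passes its speed limit or range.

## Working session

There is one attempt and no reset: what is moved stays moved. The work goes in short steps, Python scripts to look and compute and a shell command to move; the robot and the scene stay as the last step left them, time stands still between calls to the robot, and variables do not carry over. Pictures are saved under pics/ and viewed, at most 14 in all, crops included, and the job is handed in when it is done.

```bash
mkdir -p pics
python3 - <<'E'
from rig import readout, optics
import cv2,numpy as np,pickle
s=readout.get_state();print(s)
for n in("side","top"):
    d=optics.get_image(n);cv2.imwrite(f"pics/{n}0.png",d["img"][...,::-1]);pickle.dump(d,open(f"{n}0.pkl","wb"))
    print(n,d["camera_matrix"].round(1).tolist(),d["T"].round(3).tolist())
d=optics.get_image("wrist");print(d["hand_eye"])
E
```

```text
{'clock': 0.0, 'qpos': array([-1.46799864e+00,  2.76615744e-01,  1.50614966e+00,  1.99807275e-05,
        1.36067973e+00, -1.20989137e-01]), 'qd': array([ 4.54951542e-04, -1.81602993e-03,  1.03813202e-03,  5.20311249e-05,
       -6.06264358e-04, -1.39911174e-03]), 'effort': array([ 1.20417313e-03, -4.16777158e+01, -2.45809829e+01, -4.94683616e-05,
        1.11404329e-02, -6.80966707e-06]), 'position': array([ 0.12756318, -0.56017256,  0.25242125]), 'ee_rot': array([-9.26108822e-04,  9.93746268e-01,  1.11657945e-01,  1.81929739e-05]), 'contact_force': array([ 0.22351434, -0.44868685, -0.4316338 ]), 'moment': array([-0.01498413, -0.00917256, -0.05901906]), 'gripper_force': 0.0, 'width': 0.08525374945608112}
side [[621.4, 0.0, 315.5], [0.0, 621.4, 247.5], [0.0, 0.0, 1.0]] [[-0.744, -0.369, 0.557, -0.284], [-0.669, 0.423, -0.612, 0.872], [-0.01, -0.827, -0.561, 0.828], [0.0, 0.0, 0.0, 1.0]]
top [[457.4, 0.0, 327.5], [0.0, 457.4, 248.6], [0.0, 0.0, 1.0]] [[-0.005, -0.987, 0.161, 0.303], [-1.0, 0.007, 0.008, 0.051], [-0.009, -0.161, -0.987, 1.15], [0.0, 0.0, 0.0, 1.0]]
[[ 5.84068733e-04 -9.52493688e-01 -3.04557766e-01  7.65466131e-02]
 [ 9.99999828e-01  5.73449521e-04  1.24316589e-04  1.15222012e-04]
 [ 5.62377384e-05 -3.04557786e-01  9.52493859e-01 -1.19439869e-01]
 [ 0.00000000e+00  0.00000000e+00  0.00000000e+00  1.00000000e+00]]
```

View pics/side0.png

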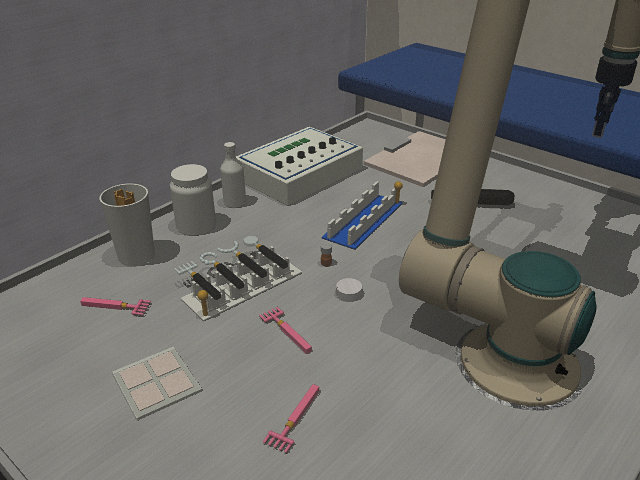

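View pics/top0.png

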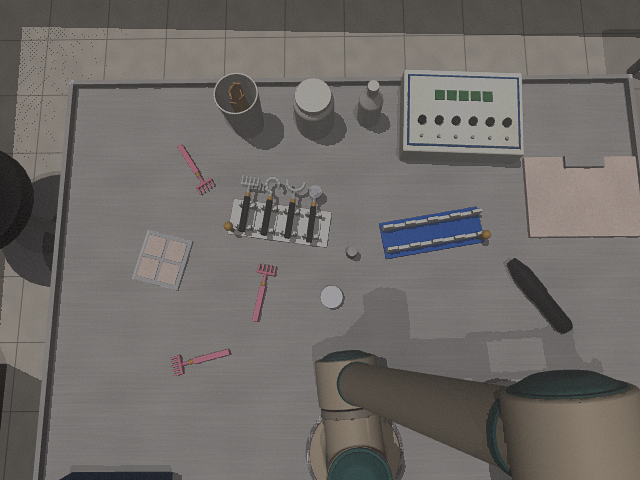

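Side and top views: the drying rack is at about (280,220) in the top view, with its ball post on the left at (228,226). From the post the sleeves run comb, hook, saddle, disc at about (246,212), (268,214), (291,217) and (312,222). The blue treatment rack is at about (432,232), with its post on the right at (486,234). The pink combs are look-alikes.

```bash
cat > h.py <<'E'
import numpy as np,cv2,pickle
from scipy.spatial.transform import Rotation as R
def pose(s):
    T=np.eye(4);q=s["ee_rot"];T[:3,:3]=R.from_quat([q[1],q[2],q[3],q[0]]).as_matrix();T[:3,3]=s["position"];return T
def ray(d,T,uv):
    v=T[:3,:3]@np.linalg.solve(d["camera_matrix"],[*uv,1.]);return T[:3,3],v/np.linalg.norm(v)
def plane(d,T,uv,z):
    o,v=ray(d,T,uv);return o+v*(z-o[2])/v[2]
def tri(a,b):
    (o,u),(p,w)=a,b
    t=np.linalg.lstsq(np.c_[u,-w],p-o,rcond=None)[0];A=o+u*t[0];B=p+w*t[1]
    return (A+B)/2,np.linalg.norm(A-B)
def blobs(m,lo,hi):
    n,l,st,c=cv2.connectedComponentsWithStats(m.astype(np.uint8))
    return [(c[i],st[i],l==i) for i in range(1,n) if lo<st[i][4]<hi]
def proj(d,T,P):
    p=np.linalg.inv(T)@np.r_[P,1];q=d["camera_matrix"]@p[:3];return q[:2]/q[2]
E
python3 - <<'E'
from h import *
D={n:pickle.load(open(n+"0.pkl","rb")) for n in("side","top")}
roi={"top":(225,170,500,265),"side":(175,175,410,320)}
P={}
for n,d in D.items():
    h=cv2.cvtColor(d["img"],cv2.COLOR_RGB2HSV);x0,y0,x1,y1=roi[n]
    k=np.zeros(h.shape[:2],bool);k[y0:y1,x0:x1]=1
    dark=k&(h[...,2]<48);br=k&(h[...,0]>8)&(h[...,0]<25)&(h[...,1]>140)&(h[...,2]>90);bl=k&(h[...,0]>105)&(h[...,0]<125)&(h[...,1]>150)
    for nm,m in(("dark",dark),("brass",br),("blue",bl)):
        P[n,nm]=[]
        for c,s,_ in blobs(m,15,9000):
            print(n,nm,c.round(1),s.tolist(), plane(d,d["T"],c,{"dark":.046,"brass":.056,"blue":.006}[nm]).round(3)[:2])
            P[n,nm].append(c)
E
```

```text
side dark [272.9 256.6] [259, 245, 29, 24, 220] [0.539 0.108]
side dark [252.1 265.2] [239, 254, 28, 24, 231] [0.55 0.16]
side dark [229.8 275.9] [217, 264, 27, 25, 238] [0.557 0.218]
side dark [206.7 286.2] [193, 273, 28, 27, 254] [0.566 0.273]
side brass [397.8 183.9] [395, 182, 7, 5, 28] [ 0.518 -0.329]
side brass [201.8 293.6] [198, 290, 9, 8, 58] [0.544 0.303]
side blue [361.8 224.2] [329, 196, 72, 53, 589] [ 0.514 -0.177]
side blue [324.7 236.1] [322, 233, 6, 6, 19] [ 0.548 -0.075]
top blue [428.7 215.9] [380, 207, 97, 20, 203] [ 0.572 -0.199]
top blue [439.4 231.1] [400, 219, 82, 26, 650] [ 0.532 -0.225]
top blue [472.8 221.2] [471, 218, 5, 8, 18] [ 0.557 -0.311]
top blue [383.1 239.3] [381, 232, 5, 15, 28] [ 0.512 -0.081]
top blue [399.1 240.4] [398, 235, 4, 11, 17] [ 0.509 -0.122]
top blue [391.9 241.7] [387, 236, 10, 11, 31] [ 0.505 -0.103]
top blue [444.9 246.4] [406, 239, 75, 16, 191] [ 0.492 -0.237]
top blue [397.4 254.8] [389, 251, 17, 7, 33] [ 0.472 -0.116]
```

```bash
python3 -m handwheel '[[[0.035, -0.018, -0.0035], 0], [[0.035, -0.018, -0.0035], 0], [[0.035, -0.018, -0.0035], 0], [[0.035, -0.018, -0.0035], 0], [[0.035, -0.018, -0.0035], 0]]'
python3 -m handwheel '[[[0.035, -0.018, -0.0035], 0], [[0.035, -0.018, -0.0035], 0], [[0.035, -0.018, -0.0035], 0], [[0.035, -0.018, -0.0035], 0], [[0.035, -0.018, -0.0035], 0]]'
python3 -m handwheel '[[[0.035, -0.018, -0.0035], 0], [[0.035, -0.018, -0.0035], 0], [[0.035, -0.018, -0.0035], 0], [[0.035, -0.018, -0.0035], 0], [[0, 0, 0], 0]]'
cat > wr.py <<'E'
import sys
from h import *
from rig import readout,optics
n=sys.argv[1]
s=readout.get_state();d=optics.get_image("wrist");d["T"]=pose(s)@d["hand_eye"]
cv2.imwrite(f"pics/{n}.png",d["img"][...,::-1]);pickle.dump(d,open(n+".pkl","wb"))
print(s["clock"],s["position"].round(4),d["camera_matrix"].round(1).tolist(),abs(s["qd"]).max().round(4))
E
python3 wr.py t1
```

```text
clock: 0.57
position: [0.2792, -0.4326, 0.2707]
ee_rot: [-0.0, 0.994, 0.111, -0.0]
contact_force: [1.4, 0.0, -0.1]
width: 0.085
gripper_force: 0.0
clock: 0.98
position: [0.43, -0.3058, 0.2883]
ee_rot: [-0.0, 0.994, 0.112, -0.0]
contact_force: [0.2, -0.9, 0.5]
width: 0.0855
gripper_force: 0.0
clock: 1.4
position: [0.5546, -0.2013, 0.3022]
ee_rot: [-0.001, 0.993, 0.115, 0.002]
contact_force: [1.0, -0.6, -0.2]
width: 0.0852
gripper_force: 0.0
1.4 [ 0.5546 -0.2013  0.3022] [[404.9, 0.0, 322.4], [0.0, 404.9, 245.9], [0.0, 0.0, 1.0]] 0.1054
```

View pics/t1.png

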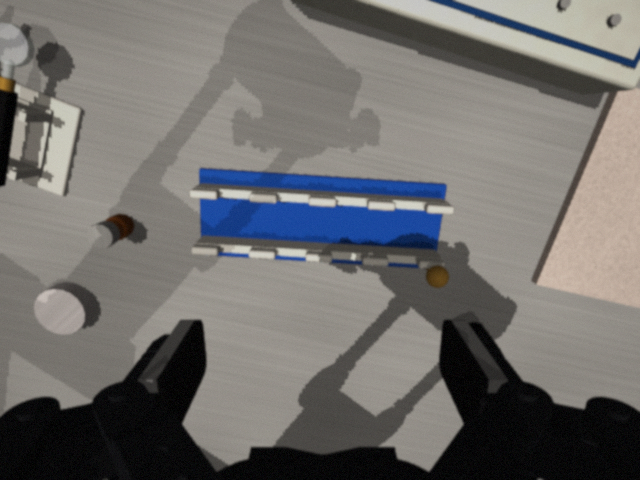

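The wrist view shows the whole treatment rack. The plate's far corners are at (201,168) and (446,184), the tooth rows lie along y≈195 and y≈255, and the ball is at (437,277). I'll take a second view, shifted, for heights.

```bash
python3 -m handwheel '[[[-0.035, 0, 0], 0], [[-0.035, 0, 0], 0], [[-0.01, 0, 0], 0], [[0, 0, 0], 0], [[0, 0, 0], 0]]'|head -2
python3 wr.py t2
python3 - <<'E'
from h import *
for n in("t1","t2"):
    d=pickle.load(open(n+".pkl","rb"));y=45 if n=="t2" else 150
    c=cv2.resize(d["img"][y:y+140,180:470],(800,386),interpolation=cv2.INTER_CUBIC);cv2.imwrite(f"pics/{n}c.png",c[...,::-1])
a=cv2.imread("pics/t1c.png");b=cv2.imread("pics/t2c.png");cv2.imwrite("pics/tc.png",cv2.resize(np.vstack([a,b]),(800,600)))
E
```

```text
clock: 1.87
position: [0.4708, -0.2247, 0.3026]
1.8667 [ 0.4708 -0.2247  0.3026] [[404.9, 0.0, 322.4], [0.0, 404.9, 245.9], [0.0, 0.0, 1.0]] 0.0266
```

View pics/tc.png

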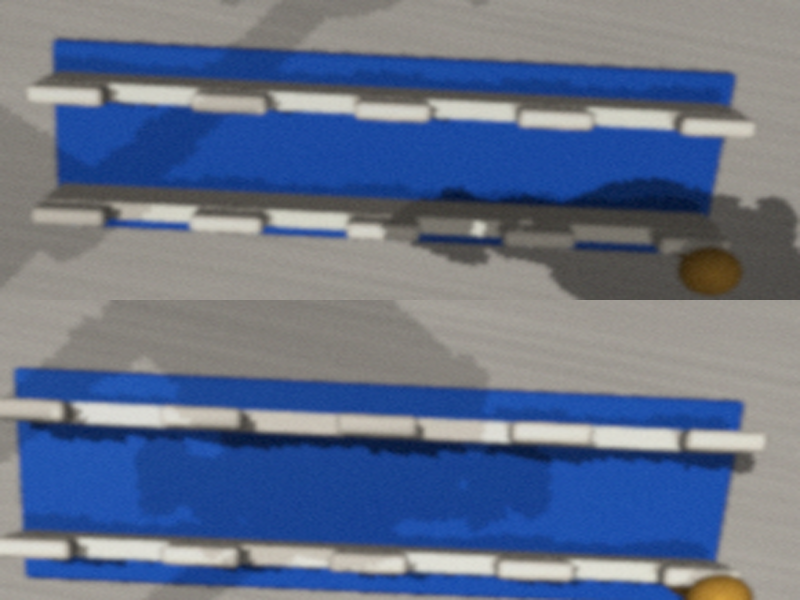

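Both crops show the toothed rails, the plate corners and the ball clearly. The middle teeth are at crop (394,106) in t1 and (378,425) in t2. The right tooth end is at (753,128) in t1 and (765,442) in t2.

```bash
cat > tm.py <<'E'
from h import *
d1,d2=[pickle.load(open(f"t{i}.pkl","rb")) for i in(1,2)]
f1=lambda u,v:(180+u*.3625,150+v*140/300)
f2=lambda u,v:(180+u*.3625,45+(v-300)*140/300)
for n,a,b in [("farL",(55,40),(15,368)),("farR",(735,73),(743,402)),("railR",(753,128),(765,442)),("midtoothU",(394,106),(378,425)),
  ("tooth2U",(231,99),(202,418)),("tooth4U",(557,117),(567,433)),("tooth2L",(228,220),(200,554)),("ball",(710,271),(720,598))]:
    p,e=tri(ray(d1,d1["T"],f1(*a)),ray(d2,d2["T"],f2(*b)));print(n,p.round(4),round(e,4))
z=.048
g=lambda uv:plane(d2,d2["T"],f2(*uv),z)[:2]
U=[g((202,414)),g((378,423)),g((550,431))];L=[g((200,550)),g((368,558)),g((535,567))]
print("U",np.round(U,4).tolist(),"L",np.round(L,4).tolist())
C=(U[1]+L[1])/2;yv=(np.array(U[0])-U[2]+L[0]-L[2]);print("C",C,"yaw",np.arctan2(-yv[0],yv[1]),"pitch",np.linalg.norm(yv)/4,"sep",np.linalg.norm(U[1]-L[1]))
q=[plane(d2,d2["T"],f2(*x),.006)[:2] for x in((15,368),(743,402),(27,576))];print("plate",np.round(q,4).tolist(),np.linalg.norm(q[0]-q[1]),np.linalg.norm(q[0]-q[2]), "ctr",(q[1]+q[2])/2)
E
python3 tm.py
```

```text
farL [ 0.5523 -0.0726  0.0039] 0.0005
farR [ 5.947e-01 -3.240e-01  5.000e-04] 0.0001
railR [ 0.5764 -0.3237  0.0437] 0.0003
midtoothU [ 0.5558 -0.2009  0.0341] 0.0002
tooth2U [ 0.5458 -0.1445  0.0346] 0.0006
tooth4U [ 0.5655 -0.2591  0.0402] 0.0043
tooth2L [ 0.4909 -0.1543  0.04  ] 0.001
ball [ 0.5128 -0.3245  0.0592] 0.0002
U [[0.5473, -0.1461], [0.5561, -0.2009], [0.5651, -0.2547]] L [[0.4936, -0.1547], [0.5025, -0.2094], [0.511, -0.2643]]
C [ 0.52929576 -0.20518051] yaw 0.16034163170838125 pitch 0.055245783371581855 sep 0.05429026231921525
plate [[0.5522, -0.073], [0.5941, -0.3224], [0.4616, -0.0884]] 0.25291199861216274 0.0918784799469644 ctr [ 0.52783385 -0.20540931]
```

```bash
python3 -m handwheel '[[[0.0186, -0.034, 0], 0], [[0.0186, -0.034, 0], 0], [[0.0186, -0.034, 0], 0], [[0.0186, -0.034, 0], 0], [[0.0186, -0.034, 0], 0]]'|head -2
python3 -m handwheel '[[[0.0186, -0.034, 0], 0], [[0.0186, -0.034, 0], 0], [[0.0186, -0.034, 0], 0], [[0.0186, -0.034, 0], 0], [[0.0186, -0.034, 0], 0]]'|head -2
python3 -m handwheel '[[[0.0186, -0.034, 0], 0], [[0, 0, 0], 0.1], [[0, 0, 0], 0.1], [[0, 0, 0], 0.1], [[0, 0, 0], 0.1]]'|head -3
python3 -m handwheel '[[[0, 0, 0], 0], [[0, 0, 0], 0]]'|head -3
python3 wr.py d1
python3 -m handwheel '[[[-0.035, 0, 0], 0], [[-0.035, 0, 0], 0], [[0, 0, 0], 0], [[0, 0, 0], 0]]'|head -2
python3 wr.py d2
python3 - <<'E'
from h import *
I=[cv2.resize(pickle.load(open(n+".pkl","rb"))["img"][0:330,110:540],(780,598)) for n in("d1",)]
cv2.imwrite("pics/d1c.png",I[0][...,::-1])
E
```

```text
clock: 2.33
position: [0.5257, -0.0357, 0.3022]
clock: 2.75
position: [0.5785, 0.1515, 0.302]
clock: 3.17
position: [0.5889, 0.1875, 0.3015]
ee_rot: [-0.0, 0.996, -0.09, -0.0]
clock: 3.33
position: [0.5885, 0.1867, 0.3018]
ee_rot: [-0.0, 0.996, -0.086, -0.0]
3.3333 [0.5885 0.1867 0.3018] [[404.9, 0.0, 322.4], [0.0, 404.9, 245.9], [0.0, 0.0, 1.0]] 0.0067
clock: 3.72
position: [0.5178, 0.1987, 0.3028]
3.7167 [0.5178 0.1987 0.3028] [[404.9, 0.0, 322.4], [0.0, 404.9, 245.9], [0.0, 0.0, 1.0]] 0.0469
```

View pics/d1c.png

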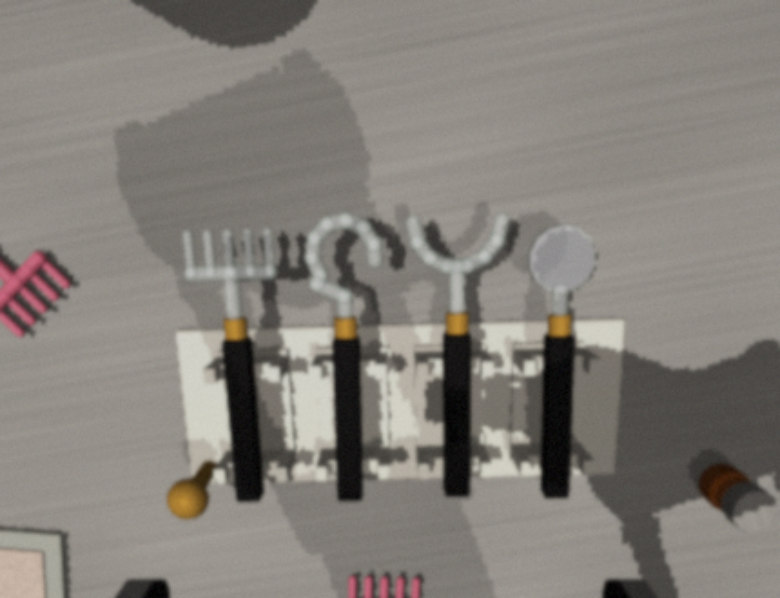

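The four electrodes lie, from the post at left, in the order comb, hook, saddle, disc, with sleeves at crop (243,420), (348,418), (457,413) and (557,415).

Run:
```python
from h import *
B=[];DD=[]
for n in("d1","d2"):
    d=pickle.load(open(n+".pkl","rb"));v=cv2.GaussianBlur(d["img"],(3,3),0).max(2)
    m=(v<42).astype(np.uint8);m[300:]=0;m=cv2.morphologyEx(m,cv2.MORPH_OPEN,np.ones((5,5)))
    bs=[b for b in blobs(m,400,4000) if b[1][3]>50];bs.sort(key=lambda b:b[0][0])
    ends=[]
    for c,s,l in bs:
        (cx,cy),_,_=r=cv2.minAreaRect(np.argwhere(l)[:,::-1].astype(np.float32));p=cv2.boxPoints(r);p=p[p[:,1].argsort()]
        ends.append((p[:2].mean(0),p[2:].mean(0)));print(n,c.round(1),s.tolist(),np.round(r[1],1))
    B.append(ends);DD.append(d)
a,b=DD
for e,f in zip(*B):
    P=[tri(ray(a,a["T"],e[i]),ray(b,b["T"],f[i])) for i in(0,1)]
    q=[plane(a,a["T"],e[i],.045) for i in(0,1)]+[plane(b,b["T"],f[i],.045) for i in(0,1)]
    print([p[0].round(4).tolist()+[round(p[1],4)] for p in P]);
    for k in(0,2): print("  ctr",((q[k]+q[k+1])/2)[:2].round(4),"len",np.linalg.norm(q[k]-q[k+1]).round(4),"yaw",np.arctan2(*(q[k]-q[k+1])[[1,0]]).round(3))
```

```text
d1 [244.2 230.9] [234, 189, 20, 87, 1240] [86.7 15.3]
d1 [301.8 230.9] [295, 188, 15, 87, 1073] [86.1 13.1]
d1 [361.7 228.4] [355, 186, 14, 87, 1156] [86. 13.]
d1 [416.5 229.2] [408, 187, 18, 87, 1307] [16.1 86.2]
d2 [239.4 155.2] [229, 107, 21, 98, 1473] [97.8 16.3]
d2 [300.4 153.8] [293, 107, 15, 97, 1290] [96.3 13.7]
d2 [363.5 151.7] [357, 104, 15, 98, 1357] [14. 97.]
d2 [421.5 153.5] [413, 105, 18, 99, 1467] [15.2 98.3]
[[0.6142, 0.2584, 0.0481, np.float64(0.0003)], [0.528, 0.2726, 0.0444, np.float64(0.0001)]]
  ctr [0.571  0.2656] len 0.0867 yaw -0.156
  ctr [0.5713 0.2658] len 0.0874 yaw -0.154
[[0.6048, 0.2034, 0.0458, np.float64(0.0004)], [0.5199, 0.2174, 0.0458, np.float64(0.0002)]]
  ctr [0.5621 0.2104] len 0.0862 yaw -0.167
  ctr [0.5623 0.2105] len 0.0862 yaw -0.159
[[0.5973, 0.1475, 0.0481, np.float64(0.0005)], [0.5116, 0.1595, 0.0448, np.float64(0.0006)]]
  ctr [0.5543 0.1537] len 0.0859 yaw -0.143
  ctr [0.5545 0.1531] len 0.0866 yaw -0.142
[[0.5878, 0.097, 0.0484, np.float64(0.0003)], [0.4992, 0.106, 0.04, np.float64(0.0003)]]
  ctr [0.5443 0.1017] len 0.0864 yaw -0.122
  ctr [0.544  0.1015] len 0.088 yaw -0.123
```

```bash
cat > go.py <<'E'
import sys
from h import *
from rig import readout
s=readout.get_state();T=pose(s);x,y,z,yaw=map(float,sys.argv[1:5])
d=T[:3,:3].T@(np.array([x,y,z])-T[:3,3]);cy=np.arctan2(T[1,0],T[0,0])
print(round(s["clock"],2),"tcp",s["position"].round(4),"yaw",cy.round(3),"tilt",np.round(T[:2,2],4),"d",d.round(4),"turn",round(cy-yaw,3),"w",round(s["width"],4),"F",round(s["gripper_force"],1))
E
python3 -m handwheel '[[[0.0082, -0.015, 0.036], 0], [[0.0082, -0.015, 0.036], 0], [[0.0082, -0.015, 0.036], 0], [[0.0082, -0.015, 0.036], 0], [[0.0082, -0.015, 0.036], 0]]' 0.042 40|tail -2
python3 -m handwheel '[[[0, 0, 0], 0], [[0, 0, 0], 0], [[0, 0, 0], 0]]'|head -2
python3 go.py .571 .2657 .044 -.163
```

```text
width: 0.042
gripper_force: 0.0
clock: 4.43
position: [0.5739, 0.2648, 0.123]
4.43 tcp [0.5739 0.2648 0.123 ] yaw -0.176 tilt [ 0.0013 -0.0001] d [-0.0031 -0.0004  0.079 ] turn -0.013 w 0.0419 F 0.0
```

```bash
python3 -m handwheel '[[[-0.003, 0, 0.02], -0.013], [[0, 0, 0.025], 0], [[0, 0, 0.02], 0], [[0, 0, 0.014], 0], [[0, 0, 0], 0]]'|sed -n 2,4p
python3 -m handwheel '[[[0, 0, 0], 0], [[0, 0, 0], 0], [[0, 0, 0], 0], [[0, 0, 0], 0], [[0, 0, 0], 0]]' 0.0 40
python3 go.py .571 .2657 .044 -.163
```

```text
position: [0.5692, 0.2646, 0.0433]
ee_rot: [0.0, 0.997, -0.082, -0.0]
contact_force: [-1.2, -0.8, -0.7]
clock: 5.27
position: [0.5714, 0.2659, 0.0461]
ee_rot: [-0.001, 0.997, -0.081, 0.002]
contact_force: [-0.5, -0.2, 7.6]
width: 0.0128
gripper_force: 40.7
5.27 tcp [0.5714 0.2659 0.0461] yaw -0.163 tilt [0.005  0.0012] d [-0.0004  0.0003  0.0021] turn -0.0 w 0.0128 F 40.7
```

```bash
python3 -m handwheel '[[[0, 0, -0.01], 0], [[0, 0, -0.02], 0], [[0, 0, -0.03], 0], [[0, 0, -0.03], 0], [[0, 0, -0.02], 0]]'|tail -3
python3 -m handwheel '[[[0.002, 0.02, 0], 0], [[0.0044, 0.039, 0], 0], [[0.0044, 0.039, 0], 0], [[0.0044, 0.039, 0], 0], [[0.0044, 0.039, 0], 0]]'|tail -3
python3 -m handwheel '[[[0.0044, 0.039, 0], 0], [[0.0044, 0.039, 0], 0], [[0.0044, 0.039, 0], 0], [[0.0044, 0.039, 0], 0], [[0.0044, 0.039, 0], 0]]'|tail -2
python3 -m handwheel '[[[0.0044, 0.039, 0], 0], [[0.0044, 0.039, 0], 0], [[0.0044, 0.039, 0], 0], [[0.0044, 0.039, 0], 0], [[0.002, 0.02, 0], 0]]'|tail -2
python3 -m handwheel '[[[0, 0, 0], -0.1], [[0, 0, 0], -0.1], [[0, 0, 0], -0.1], [[0, 0, 0], -0.025], [[0, 0, 0], 0]]'|tail -2
python3 go.py .5425 -.2879 .06 .162; python3 wr.py p1
```

```text
contact_force: [0.9, 0.7, -0.8]
width: 0.0135
gripper_force: 39.8
contact_force: [-0.0, -0.3, -0.3]
width: 0.0132
gripper_force: 39.8
width: 0.0133
gripper_force: 39.8
width: 0.0135
gripper_force: 39.8
width: 0.0129
gripper_force: 39.7
7.35 tcp [ 0.5411 -0.2842  0.1541] yaw 0.161 tilt [ 0.0006 -0.0005] d [0.0007 0.0039 0.0941] turn -0.001 w 0.0129 F 39.7
7.35 [ 0.5411 -0.2842  0.1541] [[404.9, 0.0, 322.4], [0.0, 404.9, 245.9], [0.0, 0.0, 1.0]] 0.0381
```

View pics/p1.png

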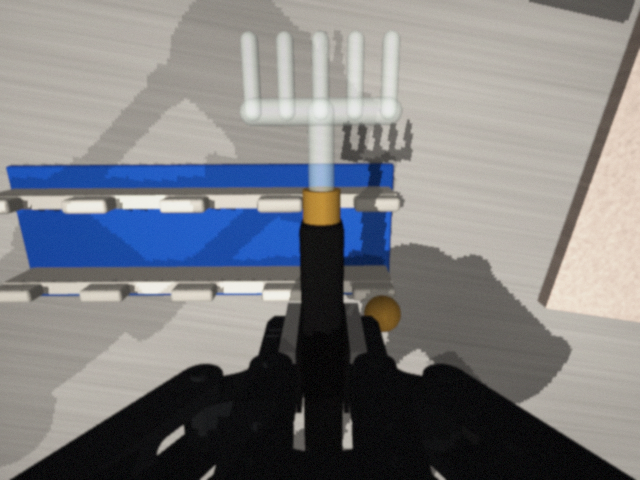

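The wrist view shows the comb held straight. Slot 1 lies between the teeth at (280,205) and (382,203). I'll check that tooth against the prediction.

Run:
```python
from h import *
d=pickle.load(open("p1.pkl","rb"));a=.162;Rm=np.array([[np.cos(a),-np.sin(a)],[np.sin(a),np.cos(a)]]);C=np.array([.529,-.205])
for uv in[(280,204),(183,205),(86,206),(382,202),(194,294),(97,294)]:
    print(uv,(Rm.T@(plane(d,d["T"],uv,.048)[:2]-C)).round(4))
```

```text
(280, 204) [ 0.0286 -0.0564]
(183, 205) [ 0.0281 -0.0015]
(86, 206) [0.0275 0.0535]
(382, 202) [ 0.0297 -0.1141]
(194, 294) [-0.0269 -0.0024]
(97, 294) [-0.0269  0.0566]
```

```bash
python3 -m handwheel '[[[0.0007, 0.0039, 0.01], 0], [[0, 0, 0.03], 0], [[0, 0, 0.03], 0], [[0, 0, 0.02], 0], [[0, 0, 0.005], 0]]'|tail -3
python3 -m handwheel '[[[0, 0, 0], 0], [[0, 0, 0], 0]]'|tail -3;python3 go.py .5425 -.2879 .046 .162
```

```text
contact_force: [-1.5, 0.2, -1.4]
width: 0.0135
gripper_force: 39.8
contact_force: [0.4, -0.9, 0.7]
width: 0.0139
gripper_force: 39.8
7.98 tcp [ 0.543  -0.2882  0.0587] yaw 0.162 tilt [ 0.0007 -0.0006] d [-0.0004 -0.0004  0.0127] turn -0.0 w 0.0139 F 39.8
```

```bash
python3 -m handwheel '[[[0, 0, 0.004], 0], [[0, 0, 0.003], 0], [[0, 0, 0.002], 0], [[0, 0, 0.001], 0], [[0, 0, 0], 0]]'|sed -n '2p;4p'
python3 -m handwheel '[[[0, 0, 0.001], 0], [[0, 0, 0.001], 0], [[0, 0, 0], 0], [[0, 0, 0], 0]]'|sed -n '2p;4p'
```

```text
position: [0.5424, -0.2879, 0.0485]
contact_force: [-0.6, -0.7, -0.6]
position: [0.5425, -0.2879, 0.0463]
contact_force: [0.5, 0.2, -0.3]
```

```bash
for i in 1 2; do python3 -m handwheel '[[[0, 0, 0.001], 0], [[0, 0, 0], 0], [[0, 0, 0], 0]]'|sed -n '2p;4p';done
```

```text
position: [0.5425, -0.2879, 0.0461]
contact_force: [-1.9, 0.8, 5.0]
position: [0.5425, -0.2879, 0.0461]
contact_force: [-3.0, 1.4, 11.2]
```

```bash
python3 -m handwheel '[[[0, 0, -0.001], 0], [[0, 0, 0], 0], [[0, 0, 0], 0], [[0, 0, 0], 0], [[0, 0, 0], 0]]' 0.038|sed -n '2p;4,6p'
python3 -m handwheel '[[[0, 0, -0.01], 0], [[0, 0, -0.02], 0], [[0, 0, -0.03], 0], [[0, 0, -0.03], 0], [[0, 0, -0.02], 0]]'|sed -n '2p;4,6p'; python3 go.py .5625 .2106 .155 -.163; python3 wr.py p2
```

```text
position: [0.5423, -0.2878, 0.0449]
contact_force: [-0.0, 0.2, -0.3]
width: 0.0375
gripper_force: 0.0
position: [0.5434, -0.2885, 0.1588]
contact_force: [0.3, -0.8, 0.7]
width: 0.0381
gripper_force: 0.0
10.07 tcp [ 0.5434 -0.2885  0.1588] yaw 0.162 tilt [ 0.0032 -0.0022] d [ 0.0993 -0.4895  0.0027] turn 0.325 w 0.0381 F 0.0
10.0667 [ 0.5434 -0.2885  0.1588] [[404.9, 0.0, 322.4], [0.0, 404.9, 245.9], [0.0, 0.0, 1.0]] 0.5003
```

View pics/p2.png

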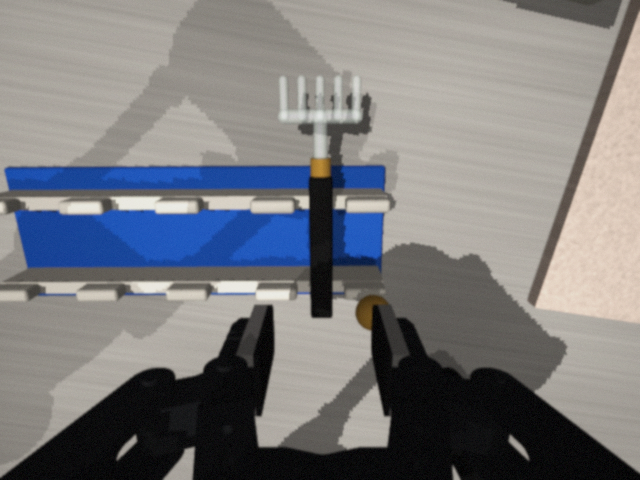

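The comb is seated between the teeth, with its sleeve spanning (320,177)–(320,317), even across both rails. The hook is next.

```bash
python3 -m handwheel '[[[0.0077, -0.0377, 0], 0], [[0.0077, -0.0377, 0], 0], [[0.0077, -0.0377, 0], 0], [[0.0077, -0.0377, 0], 0], [[0.0077, -0.0377, 0], 0]]' 0.042|sed -n 2p
python3 -m handwheel '[[[0.0077, -0.0377, 0], 0], [[0.0077, -0.0377, 0], 0], [[0.0077, -0.0377, 0], 0], [[0.0077, -0.0377, 0], 0], [[0.0077, -0.0377, 0], 0]]'|sed -n 2p
python3 -m handwheel '[[[0.0077, -0.0377, 0], 0], [[0.0077, -0.0377, 0], 0], [[0.0077, -0.0377, 0], 0], [[0, 0, 0], 0.11], [[0, 0, 0], 0.11]]'|sed -n 2p
python3 -m handwheel '[[[0, 0, 0], 0.105], [[0, 0, 0], 0], [[0, 0, 0], 0]]'|sed -n 2p
python3 go.py .5625 .2105 .044 -.163
```

```text
position: [0.5498, -0.0941, 0.1558]
position: [0.5575, 0.0985, 0.1558]
position: [0.562, 0.2147, 0.1555]
position: [0.5622, 0.2121, 0.1555]
11.62 tcp [0.5622 0.2121 0.1555] yaw -0.16 tilt [ 0.0002 -0.0001] d [0.0005 0.0015 0.1115] turn 0.003 w 0.0418 F 0.0
```

```bash
python3 -m handwheel '[[[0.0005, 0.0015, 0.03], 0], [[0, 0, 0.03], 0], [[0, 0, 0.03], 0], [[0, 0, 0.0175], 0], [[0, 0, 0.004], 0]]'|sed -n '2p;4p'
python3 -m handwheel '[[[0, 0, 0], 0], [[0, 0, 0], 0], [[0, 0, 0], 0], [[0, 0, 0], 0], [[0, 0, 0], 0]]' 0.0 40
python3 -m handwheel '[[[0, 0, -0.01], 0], [[0, 0, -0.02], 0], [[0, 0, -0.03], 0], [[0, 0, -0.03], 0], [[0, 0, -0.02], 0]]'|tail -3
python3 go.py .5335 -.2326 .155 .162
```

```text
position: [0.5601, 0.2093, 0.0405]
contact_force: [-0.0, -0.4, -0.3]
clock: 12.45
position: [0.5633, 0.2106, 0.0451]
ee_rot: [-0.0, 0.997, -0.081, 0.001]
contact_force: [0.6, -0.5, 1.1]
width: 0.0133
gripper_force: 43.3
contact_force: [1.4, 0.6, -0.4]
width: 0.0134
gripper_force: 43.1
12.87 tcp [0.5636 0.2107 0.1578] yaw -0.163 tilt [0.0044 0.001 ] d [0.0423 0.4423 0.0022] turn -0.325 w 0.0134 F 43.1
```

```bash
python3 -m handwheel '[[[0.0019, 0.02, 0], 0], [[0.0038, 0.04, 0], 0], [[0.0038, 0.04, 0], 0], [[0.0038, 0.04, 0], 0], [[0.0038, 0.04, 0], 0]]'|tail -2
python3 -m handwheel '[[[0.0038, 0.04, 0], 0], [[0.0038, 0.04, 0], 0], [[0.0038, 0.04, 0], 0], [[0.0038, 0.04, 0], 0], [[0.0038, 0.04, 0], 0]]'|tail -2
python3 -m handwheel '[[[0.0038, 0.04, 0], 0], [[0.0019, 0.02, 0], 0], [[0, 0, 0], -0.11], [[0, 0, 0], -0.11], [[0, 0, 0], -0.105]]'|tail -2
python3 -m handwheel '[[[0, 0, 0], 0], [[0, 0, 0], 0]]'|tail -2
python3 go.py .5335 -.2326 .06 .162
```

```text
width: 0.0131
gripper_force: 43.1
width: 0.0132
gripper_force: 43.1
width: 0.0129
gripper_force: 43.1
width: 0.0131
gripper_force: 43.1
14.28 tcp [ 0.5323 -0.2306  0.1547] yaw 0.159 tilt [ 0.0009 -0.0006] d [0.0008 0.002  0.0947] turn -0.003 w 0.0131 F 43.1
```

```bash
python3 -m handwheel '[[[0.0008, 0.002, 0.015], 0], [[0, 0, 0.03], 0], [[0, 0, 0.03], 0], [[0, 0, 0.018], 0], [[0, 0, 0.002], 0]]'|sed -n 2p
python3 -m handwheel '[[[0, 0, 0], 0], [[0, 0, 0.004], 0], [[0, 0, 0.003], 0], [[0, 0, 0.002], 0], [[0, 0, 0], 0]]'|sed -n '2p;4p'
python3 -m handwheel '[[[0, 0, 0.002], 0], [[0, 0, 0.001], 0], [[0, 0, 0.001], 0], [[0, 0, 0], 0], [[0, 0, 0], 0]]'|sed -n '2p;4p'
python3 go.py .5335 -.2326 .045 .162
```

```text
position: [0.531, -0.2307, 0.0556]
position: [0.5337, -0.2326, 0.0504]
contact_force: [-0.3, 0.7, -0.6]
position: [0.5333, -0.2324, 0.0457]
contact_force: [0.0, 0.3, -0.3]
15.53 tcp [ 0.5333 -0.2324  0.0457] yaw 0.162 tilt [-0.0001 -0.    ] d [0.0001 0.0002 0.0007] turn -0.0 w 0.0131 F 43.1
```

```bash
for i in 1 2; do python3 -m handwheel '[[[0, 0, 0.001], 0], [[0, 0, 0], 0], [[0, 0, 0], 0]]'|sed -n '2p;4p';done
```

```text
position: [0.5335, -0.2325, 0.0451]
contact_force: [-1.1, -0.4, 1.9]
position: [0.5335, -0.2325, 0.045]
contact_force: [-2.5, 0.6, 8.5]
```

```bash
python3 -m handwheel '[[[0, 0, -0.001], 0], [[0, 0, 0], 0], [[0, 0, 0], 0], [[0, 0, 0], 0], [[0, 0, 0], 0]]' 0.038|sed -n '2p;4,6p'
python3 -m handwheel '[[[0, 0, -0.01], 0], [[0, 0, -0.02], 0], [[0, 0, -0.03], 0], [[0, 0, -0.03], 0], [[0, 0, -0.02], 0]]'|sed -n '2p;4,6p'; python3 wr.py p3; python3 go.py .554 .1545 .155 -.163
```

```text
position: [0.5333, -0.2324, 0.0445]
contact_force: [-0.6, 0.4, -0.5]
width: 0.0381
gripper_force: 0.0
position: [0.5343, -0.2329, 0.1582]
contact_force: [0.2, 0.2, 0.8]
width: 0.0382
gripper_force: 0.0
16.8667 [ 0.5343 -0.2329  0.1582] [[404.9, 0.0, 322.4], [0.0, 404.9, 245.9], [0.0, 0.0, 1.0]] 0.5164
16.92 tcp [ 0.5362 -0.234   0.1618] yaw 0.162 tilt [ 0.0092 -0.0054] d [ 0.0802 -0.3806  0.0048] turn 0.325 w 0.0381 F 0.0
```

View pics/p3.png

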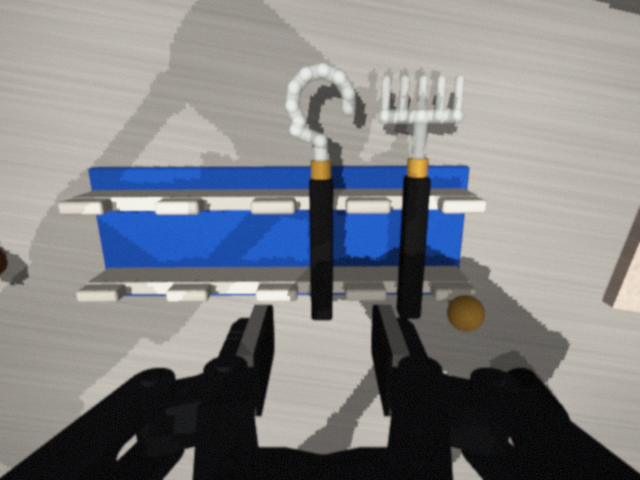

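The hook at (320,245) and the comb at (415,245) are both seated between the teeth. The saddle is next.

```bash
python3 -m handwheel '[[[0.0082, -0.038, 0], 0], [[0.0082, -0.038, 0], 0], [[0.0082, -0.038, 0], 0], [[0.0082, -0.038, 0], 0], [[0.0082, -0.038, 0], 0]]' 0.042|sed -n 2p
python3 -m handwheel '[[[0.0082, -0.038, 0], 0], [[0.0082, -0.038, 0], 0], [[0.0082, -0.038, 0], 0], [[0.0082, -0.038, 0], 0], [[0.0082, -0.038, 0], 0]]'|sed -n 2p
python3 -m handwheel '[[[0, 0, 0], 0.11], [[0, 0, 0], 0.11], [[0, 0, 0], 0.105], [[0, 0, 0], 0], [[0, 0, 0], 0]]'|sed -n 2p
python3 go.py .554 .1545 .044 -.163
```

```text
position: [0.543, -0.0367, 0.1554]
position: [0.5529, 0.1578, 0.1554]
position: [0.553, 0.156, 0.155]
18.17 tcp [0.553 0.156 0.155] yaw -0.16 tilt [ 0.0002 -0.0001] d [0.0012 0.0013 0.111 ] turn 0.003 w 0.042 F 0.0
```

```bash
python3 -m handwheel '[[[0.001, 0.0013, 0.03], 0], [[0, 0, 0.03], 0], [[0, 0, 0.03], 0], [[0, 0, 0.017], 0], [[0, 0, 0.004], 0]]'|sed -n '2p;4p'
python3 -m handwheel '[[[0, 0, 0], 0], [[0, 0, 0], 0], [[0, 0, 0], 0], [[0, 0, 0], 0], [[0, 0, 0], 0]]' 0.0 40
python3 -m handwheel '[[[0, 0, -0.01], 0], [[0, 0, -0.02], 0], [[0, 0, -0.03], 0], [[0, 0, -0.03], 0], [[0, 0, -0.02], 0]]'|tail -3
python3 go.py .5245 -.1774 .155 .162
```

```text
position: [0.5514, 0.1536, 0.0406]
contact_force: [-0.3, -0.3, 0.8]
clock: 19.0
position: [0.5547, 0.1545, 0.0451]
ee_rot: [-0.0, 0.997, -0.081, 0.001]
contact_force: [1.1, 0.1, 2.7]
width: 0.0131
gripper_force: 42.8
contact_force: [0.6, 0.2, 0.1]
width: 0.0131
gripper_force: 42.4
19.42 tcp [0.5549 0.1546 0.1576] yaw -0.163 tilt [0.0044 0.0006] d [0.0239 0.3325 0.0023] turn -0.325 w 0.0131 F 42.4
```

```bash
python3 -m handwheel '[[[0.0013, 0.018, 0], 0], [[0.0027, 0.037, 0], 0], [[0.0027, 0.037, 0], 0], [[0.0027, 0.037, 0], 0], [[0.0027, 0.037, 0], 0]]'|tail -2
python3 -m handwheel '[[[0.0027, 0.037, 0], 0], [[0.0027, 0.037, 0], 0], [[0.0027, 0.037, 0], 0], [[0.0027, 0.037, 0], 0], [[0.0013, 0.018, 0], 0]]'|tail -2
python3 -m handwheel '[[[0, 0, 0], -0.11], [[0, 0, 0], -0.11], [[0, 0, 0], -0.105], [[0, 0, 0], 0], [[0, 0, 0], 0]]'|tail -2
python3 go.py .5245 -.1774 .06 .162
```

```text
width: 0.0132
gripper_force: 42.4
width: 0.0127
gripper_force: 42.4
width: 0.0132
gripper_force: 42.4
20.67 tcp [ 0.5238 -0.1772  0.1546] yaw 0.159 tilt [ 0.0009 -0.0006] d [0.0006 0.0002 0.0946] turn -0.003 w 0.0132 F 42.4
```

```bash
python3 -m handwheel '[[[0.0007, 0, 0.015], 0], [[0, 0, 0.03], 0], [[0, 0, 0.03], 0], [[0, 0, 0.018], 0], [[0, 0, 0.002], 0]]'|sed -n 2p
python3 -m handwheel '[[[0, 0, 0], 0], [[0, 0, 0.004], 0], [[0, 0, 0.003], 0], [[0, 0, 0.002], 0], [[0, 0, 0], 0]]'|sed -n '2p;4p'
python3 -m handwheel '[[[0, 0, 0.002], 0], [[0, 0, 0.001], 0], [[0, 0, 0.001], 0], [[0, 0, 0], 0], [[0, 0, 0], 0]]'|sed -n '2p;4p'
python3 -m handwheel '[[[0, 0, 0.001], 0], [[0, 0, 0], 0], [[0, 0, 0], 0]]'|sed -n '2p;4p'
python3 go.py .5245 -.1774 .045 .162
```

```text
position: [0.522, -0.1756, 0.0558]
position: [0.5248, -0.1772, 0.0503]
contact_force: [0.2, -0.5, -0.4]
position: [0.5245, -0.177, 0.0458]
contact_force: [-0.2, 0.2, 0.7]
position: [0.5247, -0.1771, 0.0451]
contact_force: [-0.0, 0.6, 2.7]
22.17 tcp [ 0.5247 -0.1771  0.0451] yaw 0.162 tilt [ 0.0004 -0.0003] d [-0.0002  0.0003  0.0001] turn -0.0 w 0.0131 F 42.8
```

```bash
python3 -m handwheel '[[[0, 0, 0.0005], 0], [[0, 0, 0], 0], [[0, 0, 0], 0]]'|sed -n '2p;4p'
python3 -m handwheel '[[[0, 0, -0.0005], 0], [[0, 0, 0], 0], [[0, 0, 0], 0], [[0, 0, 0], 0], [[0, 0, 0], 0]]' 0.038|sed -n '2p;4,6p'
python3 -m handwheel '[[[0, 0, -0.01], 0], [[0, 0, -0.02], 0], [[0, 0, -0.03], 0], [[0, 0, -0.03], 0], [[0, 0, -0.02], 0]]'|sed -n '2p;4,6p'; python3 go.py .5445 .1007 .155 -.163
```

```text
position: [0.5246, -0.1771, 0.045]
contact_force: [-1.4, 1.4, 5.9]
position: [0.5244, -0.177, 0.0446]
contact_force: [0.1, -0.3, 0.4]
width: 0.0377
gripper_force: 0.0
position: [0.5255, -0.1774, 0.1581]
contact_force: [1.0, -1.1, -0.3]
width: 0.0379
gripper_force: 0.0
23.25 tcp [ 0.5255 -0.1774  0.1581] yaw 0.162 tilt [ 0.0034 -0.0017] d [ 0.0636 -0.2714  0.0027] turn 0.325 w 0.0379 F 0.0
```

```bash
python3 -m handwheel '[[[0.0092, -0.0388, 0], 0], [[0.0092, -0.0388, 0], 0], [[0.0092, -0.0388, 0], 0], [[0.0092, -0.0388, 0], 0], [[0.0092, -0.0388, 0], 0]]' 0.042|sed -n 2p
python3 -m handwheel '[[[0.0092, -0.0388, 0], 0], [[0.0092, -0.0388, 0], 0], [[0, 0, 0], 0.11], [[0, 0, 0], 0.11], [[0, 0, 0], 0.105]]'|sed -n 2p
python3 -m handwheel '[[[0, 0, 0], 0], [[0, 0, 0], 0]]'|sed -n 2p
python3 go.py .5445 .1007 .044 -.163
```

```text
position: [0.5386, 0.0235, 0.1557]
position: [0.5442, 0.1028, 0.1554]
position: [0.5443, 0.1015, 0.1553]
24.25 tcp [0.5443 0.1015 0.1553] yaw -0.16 tilt [ 0.0005 -0.0001] d [0.0002 0.0008 0.1113] turn 0.003 w 0.042 F 0.0
```

```bash
python3 -m handwheel '[[[0.0002, 0.0008, 0.03], 0], [[0, 0, 0.03], 0], [[0, 0, 0.03], 0], [[0, 0, 0.017], 0], [[0, 0, 0.004], 0]]'|sed -n '2p;4p'
python3 -m handwheel '[[[0, 0, 0], 0], [[0, 0, 0], 0], [[0, 0, 0], 0], [[0, 0, 0], 0], [[0, 0, 0], 0]]' 0.0 40
python3 -m handwheel '[[[0, 0, -0.01], 0], [[0, 0, -0.02], 0], [[0, 0, -0.03], 0], [[0, 0, -0.03], 0], [[0, 0, -0.02], 0]]'|tail -3
python3 go.py .5155 -.1221 .155 .162
```

```text
position: [0.5419, 0.1, 0.0409]
contact_force: [-0.2, 0.0, -0.4]
clock: 25.08
position: [0.5452, 0.1006, 0.045]
ee_rot: [-0.0, 0.997, -0.081, 0.001]
contact_force: [-0.3, -0.2, 3.4]
width: 0.0133
gripper_force: 42.8
contact_force: [0.2, 0.5, -0.3]
width: 0.0133
gripper_force: 42.4
25.5 tcp [0.5454 0.1007 0.1576] yaw -0.163 tilt [0.0043 0.0002] d [0.0067 0.2247 0.0024] turn -0.325 w 0.0133 F 42.4
```

```bash
python3 -m handwheel '[[[0.0006, 0.0185, 0], 0], [[0.0011, 0.0375, 0], 0], [[0.0011, 0.0375, 0], 0], [[0.0011, 0.0375, 0], 0], [[0.0011, 0.0375, 0], 0]]'|tail -2
python3 -m handwheel '[[[0.0011, 0.0375, 0], 0], [[0.0006, 0.0185, 0], 0], [[0, 0, 0], -0.11], [[0, 0, 0], -0.11], [[0, 0, 0], -0.105]]'|tail -2
python3 -m handwheel '[[[0, 0, 0], 0], [[0, 0, 0], 0]]'|tail -2
python3 go.py .5155 -.1221 .06 .162
```

```text
width: 0.0136
gripper_force: 42.4
width: 0.0135
gripper_force: 42.4
width: 0.0134
gripper_force: 42.4
26.5 tcp [ 0.5145 -0.1221  0.1546] yaw 0.159 tilt [ 0.001  -0.0004] d [0.0009 0.0001 0.0946] turn -0.003 w 0.0134 F 42.4
```

```bash
python3 -m handwheel '[[[0.001, 0, 0.015], 0], [[0, 0, 0.03], 0], [[0, 0, 0.03], 0], [[0, 0, 0.018], 0], [[0, 0, 0.002], 0]]'|sed -n 2p
python3 -m handwheel '[[[0, 0, 0], 0], [[0, 0, 0.004], 0], [[0, 0, 0.003], 0], [[0, 0, 0.002], 0], [[0, 0, 0], 0]]'|sed -n '2p;4p'
python3 -m handwheel '[[[0, 0, 0.002], 0], [[0, 0, 0.001], 0], [[0, 0, 0.001], 0], [[0, 0, 0], 0], [[0, 0, 0], 0]]'|sed -n '2p;4p'
python3 -m handwheel '[[[0, 0, 0.001], 0], [[0, 0, 0], 0], [[0, 0, 0], 0]]'|sed -n '2p;4p'
python3 -m handwheel '[[[0, 0, 0.0005], 0], [[0, 0, 0], 0], [[0, 0, 0], 0]]'|sed -n '2p;4p'
```

```text
position: [0.5129, -0.1206, 0.0559]
position: [0.5158, -0.1219, 0.0503]
contact_force: [-0.6, 0.2, -0.3]
position: [0.5155, -0.1219, 0.0458]
contact_force: [-0.4, -0.5, 0.3]
position: [0.5156, -0.1219, 0.045]
contact_force: [0.3, -0.6, 2.5]
position: [0.5156, -0.1219, 0.045]
contact_force: [-0.8, -0.4, 6.6]
```

Seated. I'll release, rise and back off towards −y so the wrist camera sees the whole rack.

```bash
python3 -m handwheel '[[[0, 0, -0.0005], 0], [[0, 0, 0], 0], [[0, 0, 0], 0], [[0, 0, 0], 0], [[0, 0, 0], 0]]' 0.038|sed -n '2p;4,6p'
python3 -m handwheel '[[[0, 0, -0.01], 0], [[0, 0, -0.02], 0], [[0, 0, -0.03], 0], [[0, 0, -0.03], 0], [[0, 0, -0.03], 0]]'|sed -n '2p;4,6p'
python3 -m handwheel '[[[0, 0.03, -0.015], 0], [[0, 0.03, -0.015], 0], [[0, 0.02, 0], 0], [[0, 0, 0], 0], [[0, 0, 0], 0]]'|sed -n 2p
python3 wr.py e1
```

```text
position: [0.5154, -0.1219, 0.0446]
contact_force: [-0.4, 0.9, -0.7]
width: 0.038
gripper_force: 0.0
position: [0.5152, -0.1217, 0.1666]
contact_force: [1.0, 0.1, 0.0]
width: 0.0379
gripper_force: 0.0
position: [0.5283, -0.2014, 0.1953]
29.5 [ 0.5283 -0.2014  0.1953] [[404.9, 0.0, 322.4], [0.0, 404.9, 245.9], [0.0, 0.0, 1.0]] 0.039
```

View pics/e1.png

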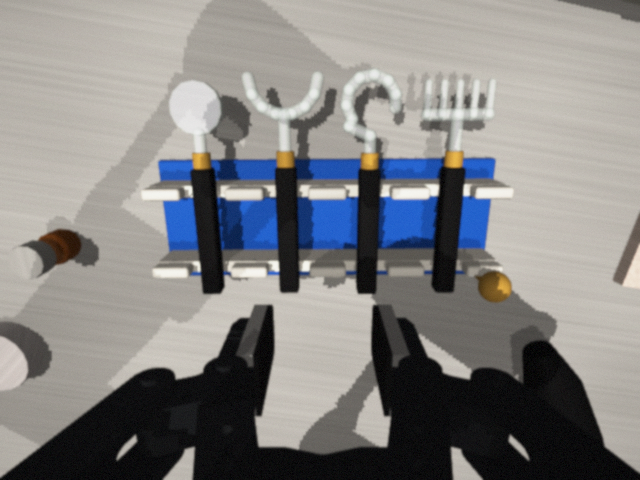

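From the post at right, comb (447,230), hook (368,230), saddle (288,230) and disc (208,230) all lie seated between the teeth, centred over both rails, and the gripper is clear.

```bash
python3 -c "
from rig import ticket
print(ticket.sign_off())"
```

```text
the job is handed in; nothing more can be done
None
```

All four electrodes are released and seated in the treatment rack, in order from the post (comb, hook, saddle, disc), and I handed the job in at about 29.5 s; the sign-off returned no verdict.

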